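Put the fallen cleaning basket back into the ultrasonic cleaner

ROBOT

A 7-joint arm with a two-finger parallel gripper is mounted at the origin on the work surface. World frame = base frame: x ahead of the robot, y to its left, z up, the work surface at z = 0. Lengths are in m, angles in degrees, forces in N, time in s.
With the tool pointing down it reaches from about 0.35 to 0.9 m from the base axis. Payload 7.2 kg.
Tool frame: the origin (TCP) lies at the very end of the fingers, on their centre line; the grasp point (between the pads) lies 19 mm behind it; z points along the fingers, y is the direction in which the jaws open and shut (so a half turn about z gives the same grasp; the last joint's range is limited). The gripper opens to 85 mm and grips with 20 to 120 N. Pads are 22 mm wide; open, the fingers measure 114 mm over their backs; the gripper's body (76 mm by 85 mm) begins 54 mm behind the grasp point. The pads swing forward as they close: fully open they stand 13 mm farther back than shut.
Start: joints at [-75.585, 23.554, -0.728, 91.456, 0.321, 64.991, -4.71], TCP at [0.196, 0.593, 0.231] pointing down, gripper open.
Joint ranges: [-169.25, 169.25], [-16.82, 113.86], [-84.01, 82.57], [7.8, 145.47], [-59.2, 239.2], [7.22, 106.19], [-163.78, 163.78]. Speed limits (degrees/s): [136.94, 136.94, 172.46, 172.46, 180, 180, 180].

INTERFACE

Orientations are given as [roll, pitch, yaw] about the fixed x, y, z axes, in that order (R = Rz(yaw) Ry(pitch) Rx(roll)).
In Python, from rig import read_state, read_camera, finish_job gives the robot as it stands.
- The arm moves only by the tool drive_tool, never from a script. Its argument "motion" is text: rows parted by semicolons, each of 4 numbers parted by spaces: the shift along the tool's x, y, z in units of 25 mm (1.0 is 25 mm), then the turn about the tool's z in units of 6 degrees (1.0 is 6 degrees). A call has 1 to 5 rows; each row is the pose to reach, as a shift and turn from the pose commanded when the call began, along the tool's axes at that moment; what a row does not reach only later rows make up. A row lasts 1/10 s, in which the tool goes at most 50 mm and 8.59 degrees, less where a joint would pass 70% of its speed; a pose out of reach is approached as far as the arm can. A call with a gripper value outside its range is refused whole. "grip" is the finger opening in mm, from 0 to 85.4, set as the call begins (left out, the last holds). The fingers move at their own pace and stop on an object; the grip force is fixed at half the most. Time passes only in rows, so rows that repeat a pose let the fingers close. It gives the time, the measured TCP pose, the force and the opening at its end, in the units of the state.
- read_state(): the state, without advancing time (a new reading comes with each control period).
- read_camera(name): name is "scene" or "top"; returns a dict with "frame" (400x640x3 uint8, red, green, blue), "depth" (400x640 float32, m along the optical axis (not along the pixel's ray), 0 where there is no reading), "fov_y" (degrees; the focal length in pixels is half the picture's height over the tangent of half this angle, whatever the lens; pixels are square), "cx", "cy" (the principal point, pixels), "T" (4x4, takes a point from camera to world coordinates). Camera axes: x right, y down, z forward; pixel columns grow to the right and rows downward; lengths in m; the calibration is good to about 2 mm. A picture is of the moment at which its call begins.
- finish_job(): hands the job in, once; it reports no verdict.
The state is a dict: "time": time; "q": joint angles; "joint_velocities": joint speeds; "effort": joint torques, N m; "tool_pos": TCP position; "orientation": TCP orientation; "wrist_force": force on the tool from outside, world axes, zero at the start; "moment": the same for the moment, N m; "gripper_width": finger opening in m.
Only numpy, scipy, OpenCV 4.12 (cv2) and the standard library are available. Lean on these libraries where they do the work, as an engineer would, in place of code of your own. Each camera call takes 0.05 s, during which the arm holds its last target. There are 200 camera calls.

TASK

The rectangular steel cleaning basket has fallen on its side on the bench: pick it up by the black grip of its wire handle, so that it swings upright and hangs clear of the bench. Bring it in under the half-open lid of the ultrasonic cleaner and lower it into the tank until it stands level on the tank floor, setting it down gently with the handle still in hand, and only then let go. Leave the lid open and do not disturb the other things on the bench.

Things in the scene. Friction and masses are not known exactly. Their poses are not given: they have to be found in the camera images.
- basket: rectangular perforated sheet-steel basket, 120 (its x) x 92 (y) x 55 mm (z), walls 3 mm, about 0.45 kg, symmetric front to back and side to side. Origin: centre of the underside of its four 8 mm feet (x +-45, y +-32 mm); z from the feet to the open mouth. At the start it lies on a 120 mm long wall, mouth to the side, z level
- handle: black plastic grip on the crossbar of the basket's wire bail: a tube 14 mm in diameter, 50 mm long, turning stiffly on the wire (0.02 N m). Origin at its middle, x along the tube (parallel to the basket's x). At the start it sticks out of the mouth and upwards, 65 to 92 mm above the bench. A pinch of about 8 N holds it but lets the basket swing plumb in the fingers; 18 N hold it firmly
- bail_pivot (a point): point between the bail's two pivots, on the basket 58 mm above the feet; the bail turns about the basket's x here. 4 mm wire runs from lugs at x +-63 mm to the grip's ends (x +-31 mm), its axis 60 mm from the pivots. It swings 1.5 rad either way from the basket's z. Stiff pivots (0.02 N m): it stays where left, and the basket may hang 10 degrees out of level about its x
- cleaner: steel bench-top ultrasonic cleaner, fixed, 217 (x) x 160 (y) mm, 175 mm high; origin on the bench under the tank's centre, z up, x from its front panel (91 mm before the origin) to its rear (126 mm behind it). It stands to the robot's left or right, front towards the robot
- tank_floor (a point): centre of the flat floor of the cleaner's tank, 85 mm above the bench; axes as the cleaner. The tank is an open, dry, rectangular well 146 (x) by 118 mm (y) inside, its rim 90 mm above this floor. The basket fits with its long side along the cleaner's x, either way round, 13 mm of play on each side
- lid (a joint): opening angle of the clear, steel-edged lid, rad: 0 shut, 1.13 at its stop. 230 mm long, 150 wide, 7 thick; hinge line 118 mm behind the tank centre, 177 mm above the bench. It starts 60 to 64 degrees open on stiff friction hinges (0.9 N m), leaning over the tank to about its centre: a gripper pointing straight down hits it; one leaning back to the front by 30 to 45 degrees clears it
- lid_edge (a point): middle of the lid's front edge, the highest point of the open lid
- jig: orange test jig with a red-handled toggle clamp, fixed, 200 x 150 mm, 270 mm high; origin at the centre of its underside
- gun_a: white infrared thermometer shaped like a pistol, lying on its side, barrel 140 mm, grip 110 mm, 40 mm high; origin on the bench under the barrel; bystander
- gun_b: another such thermometer; bystander
- bottle: white plastic bottle, 60 mm across, 150 mm high, origin at its foot; bystander
- tape: cardboard-brown roll of tape, 90 mm across, 20 mm high, origin at its underside; bystander
- driver: screwdriver lying on the bench; bystander
- round_basket: small round steel dip basket, 72 mm across, with a fixed wire handle, 107 mm high over all, standing, origin at its foot; bystander
- cup: grey plastic parts bowl, 68 mm across, 35 mm high, origin at its foot; bystander
Mind the look-alikes: they are no part of the job. Leave any purple look-alike of the basket alone.

How it is judged (in metres and radians):
On the way, in this order (a step that is already met when the one before it is completed fails the run):
1. the basket hangs upright from its handle grip in the fingers, clear of the bench (contact force between the fingers and handle above 0.5 N and angle between basket's own z axis and vertical below 0.5 rad and height (world z) of basket above 0.06 m), for 0.2 s.
2. the basket bears on the tank floor with the handle grip still held in the fingers (contact force between the fingers and handle above 0.5 N and contact force between basket and cleaner above 1 N and horizontal distance between basket and tank_floor below 0.022 m and z of basket in the frame of tank_floor below 0.012 m), for 0.1 s.
At the end, for the whole second after the job is handed in: The basket stands at rest and upright (within 3.5 degrees) on the tank floor (feet within 5 mm of it), within 22 mm of the tank's centre and with its long side along the tank's (within 14 degrees); the lid is still open (more than 0.85 rad) (horizontal distance between basket and tank_floor below 0.022 m and z of basket in the frame of tank_floor below 0.005 m and angle between basket's own z axis and vertical below 0.06 rad and angle between the x axis of basket and the x axis of cleaner, either way round below 0.25 rad and linear speed of basket below 0.02 m/s and value of joint lid above 0.85 rad); the robot touches nothing.
It fails at once if the basket is rammed into the cleaner (more than 60 N) (contact force between basket and cleaner above 60 N).
It fails at once if the lid is knocked down (below 0.85 rad) (value of joint lid below 0.85 rad).
It fails at once if another thing on the bench is moved by more than 30 mm (distance of any of gun_a, gun_b, bottle, tape, driver, round_basket, cup from where it was at the start of the episode above 0.03 m).
It also fails if it takes over 64 s, if anything falls off the work surface, if the arm or the gripper's body presses on something with over 40 N, if the wrist force passes 120 N, or if a joint passes its speed limit or range.

## Working session

There is one attempt and no reset: what is moved stays moved. The work goes in short steps, Python scripts to look and compute and a tool call to move; the robot and the scene stay as the last step left them, time stands still between calls to the robot, and variables do not carry over. Pictures are saved under pics/ and viewed, about 8 in all and at most 12, crops included, and the job is handed in when it is done.

Besides the shell and the picture viewer there is one more tool, called after "Call:" as name(argument=value, ...) on one line, values as JSON. drive_tool: Moves the arm, as the interface text tells. Its arguments: {"type":"object","properties":{"motion":{"type":"string"},"grip":{"type":"number"}},"required":["motion"]}

```bash
ls; mkdir -p pics
cat > h.py <<'E'
import numpy as np, cv2
from scipy.spatial.transform import Rotation as Ro
from rig import *
def cam(n):
    c=read_camera(n); h=c["frame"].shape[0]; f=h/2/np.tan(np.radians(c["fov_y"])/2)
    v,u=np.mgrid[0:400,0:640]; d=c["depth"]
    P=np.stack([(u-c["cx"])/f*d,(v-c["cy"])/f*d,d],-1)
    W=P@c["T"][:3,:3].T+c["T"][:3,3]; W[d==0]=np.nan
    return c["frame"],W
def save(n,im): cv2.imwrite("pics/"+n,cv2.cvtColor(im,cv2.COLOR_RGB2BGR))
E
python3 - <<'E'
from h import *
s=read_state(); print({k:np.round(v,3).tolist() for k,v in s.items()})
a,Wa=cam("scene"); b,Wb=cam("top")
np.savez("v0.npz",a=a,Wa=Wa,b=b,Wb=Wb)
save("s0.png",a);save("t0.png",b)
E
```

```text
pics
{'time': 0.0, 'q': [-75.583, 23.601, -0.729, 91.505, 0.322, 64.992, -4.709], 'joint_velocities': [-0.057, -0.106, 0.039, -0.03, -0.067, 0.057, -0.008], 'effort': [0.0, -60.063, 0.683, -29.94, 0.014, 0.011, 0.0], 'tool_pos': [0.196, 0.593, 0.23], 'orientation': [-179.905, 0.007, 161.679], 'wrist_force': [-0.443, 0.154, -0.391], 'moment': [-0.052, 0.004, -0.01], 'gripper_width': 0.086}
```

View pics/s0.png

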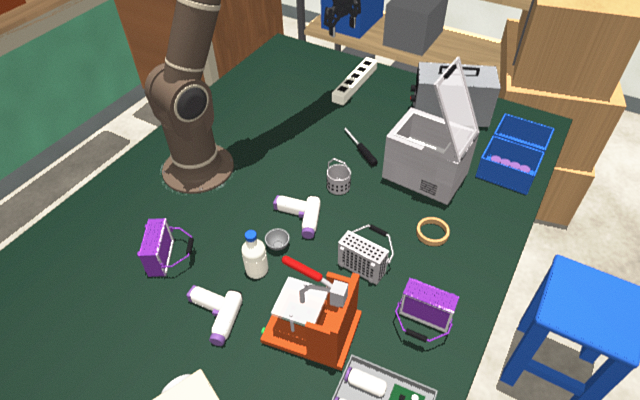

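View pics/t0.png

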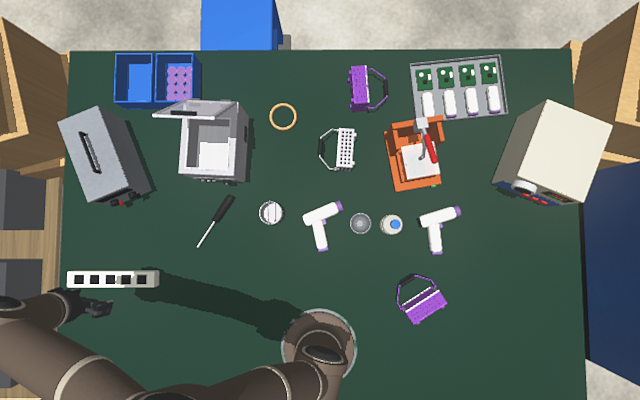

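The scene view shows the steel basket at (363,255) with its black grip at about (380,232). In the top view it is at (343,148) with the bail on the left at (322,148). The purple ones at scene (158,248) and (428,305) are look-alikes. The cleaner is at scene (430,155) and top (212,145), with its lid hinged at the rear. I'll confirm this in one enlarged crop and measure.

Run:
```python
from h import *
z=np.load("v0.npz");a,Wa,b,Wb=[z[k] for k in("a","Wa","b","Wb")]
ca=cv2.resize(a[215:295,320:410],None,fx=4.4,fy=4.4,interpolation=2)
cb=cv2.resize(b[110:190,305:375],None,fx=4.4,fy=4.4,interpolation=2)
h=min(ca.shape[0],cb.shape[0]);save("c0.png",np.hstack([ca[:h],cb[:h]]))
def st(n,m,W):
    p=W[m];p=p[~np.isnan(p[:,0])];print(n,len(p),p.mean(0).round(4),p.min(0).round(3),p.max(0).round(3));return p
for nm,I,W,(r0,r1,c0,c1) in(("scene",a,Wa,(215,290,330,405)),("top",b,Wb,(115,185,310,370))):
    m=np.zeros(I.shape[:2],bool);m[r0:r1,c0:c1]=1
    dark=m&(I.max(-1)<60)&(W[...,2]>.05)&(W[...,2]<.11)
    up=m&(W[...,2]>.02)&(W[...,2]<.15)
    p=st(nm+" dark",dark,W); q=st(nm+" all",up,W)
    t=up&(W[...,2]>.083)&(I.min(-1)>110); p2=st(nm+" topwall",t,W)
    if len(p2)>5: print(cv2.minAreaRect(p2[:,:2].astype(np.float32)*1000))
    if len(p)>5:
        u=np.linalg.svd(p-p.mean(0))[2][0];print("axis",u.round(3), np.ptp((p-p.mean(0))@u))
# cleaner
for nm,W in(("scene",Wa),("top",Wb)):
    x=W[...,0];y=W[...,1];zz=W[...,2]
    m=(abs(zz-.175)<.006)&(x>.3)&(x<.9)&(y>.15)&(y<.6); p=st(nm+" rim",m,W); print(cv2.minAreaRect(p[:,:2].astype(np.float32)*1000))
    m=(abs(zz-.085)<.006)&(x>.3)&(x<.9)&(y>.2)&(y<.6); p=st(nm+" floor",m,W); print(cv2.minAreaRect(p[:,:2].astype(np.float32)*1000))
    m=(zz>.2)&(zz<.42)&(x>.4)&(x<1.)&(y>.2)&(y<.5); p=st(nm+" lid",m,W)
```

```text
scene dark 95 [ 0.6365 -0.0261  0.0766] [ 0.597 -0.114  0.05 ] [ 0.674 -0.002  0.087]
scene all 1741 [ 0.6379 -0.093   0.0739] [ 0.57  -0.244  0.02 ] [ 0.699 -0.002  0.15 ]
scene topwall 749 [ 0.6327 -0.0904  0.0899] [ 0.57  -0.243  0.083] [ 0.693 -0.059  0.149]
((627.3018188476562, -151.48590087890625), (182.07408142089844, 122.0725326538086), 86.49134063720703)
axis [0.092 0.987 0.128] 0.10972869232391655
top dark 82 [ 0.6325 -0.035   0.0848] [ 0.573 -0.1    0.053] [0.68  0.    0.098]
top all 788 [ 0.6303 -0.0718  0.0864] [ 0.57  -0.116  0.02 ] [0.701 0.003 0.102]
top topwall 548 [ 0.6321 -0.0829  0.0922] [ 0.573 -0.116  0.083] [ 0.694 -0.007  0.102]
((631.9068603515625, -81.17562866210938), (123.16822814941406, 103.3922119140625), 28.06471824645996)
axis [-0.197 -0.978  0.071] 0.10755976815194229
scene rim 969 [0.6336 0.2923 0.1728] [0.533 0.228 0.169] [0.76  0.403 0.181]
((647.820068359375, 314.7599792480469), (166.47837829589844, 220.95556640625), 86.88494110107422)
scene floor 581 [0.6348 0.3541 0.0846] [0.478 0.225 0.079] [0.899 0.594 0.091]
((694.2323608398438, 406.78485107421875), (417.43328857421875, 366.72772216796875), 2.335209608078003)
scene lid 2277 [0.693  0.3065 0.2978] [0.643 0.232 0.2  ] [0.746 0.394 0.389]
top rim 1384 [0.6199 0.3187 0.1752] [0.49  0.232 0.169] [0.762 0.6   0.181]
((633.237548828125, 415.63299560546875), (237.76170349121094, 392.9753112792969), 7.402939319610596)
top floor 1650 [0.6507 0.3628 0.0854] [0.476 0.233 0.079] [0.898 0.6   0.091]
((686.0216674804688, 416.2093200683594), (366.2084045410156, 422.29888916015625), 89.62244415283203)
top lid 1065 [0.6871 0.312  0.3176] [0.645 0.238 0.2  ] [0.748 0.393 0.394]
```

View pics/c0.png

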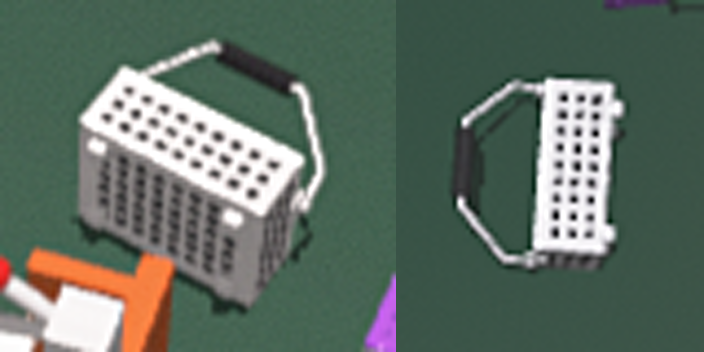

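The crop confirms it: a bare steel basket lying on a long wall, with the black grip at top (320.5,147) and scene (378.5,230.5). Next I'll measure the grip, basket yaw and cleaner pose more tightly.

Run:
```python
from h import *
z=np.load("v0.npz");a,Wa,b,Wb=[z[k] for k in("a","Wa","b","Wb")]
for I,W,(r0,r1,c0,c1) in((a,Wa,(222,240,366,392)),(b,Wb,(136,159,316,326))):
    m=np.zeros(I.shape[:2],bool);m[r0:r1,c0:c1]=1
    m&=(I.max(-1)<75)&(np.abs(I.astype(int).max(-1)-I.min(-1))<22)&(W[...,2]>.055)&(W[...,2]<.11)
    p=W[m];u=np.linalg.svd(p-p.mean(0))[2][0];t=(p-p.mean(0))@u
    print("grip",len(p),p.mean(0).round(4),np.median(p,0).round(4),"axis",u.round(3),np.ptp(t).round(3),"mid",(p.mean(0)+u*(t.max()+t.min())/2).round(4),"zmax",p[:,2].max().round(3))
for n,W,I in(("s",Wa,a),("t",Wb,b)):
    x,y,zz=[W[...,i] for i in range(3)]
    m=(abs(zz-.092)<.006)&(x>.55)&(x<.72)&(y>-.125)&(y<-.045); 
    p=W[m];print("wall",n,len(p),cv2.minAreaRect(p[:,:2].astype(np.float32)*1000), p[:,2].mean())
    m=(abs(zz-.175)<.005)&(x>.5)&(x<.8)&(y>.2)&(y<.42);m=m.astype(np.uint8)
    k,l,s,_=cv2.connectedComponentsWithStats(m);i=1+s[1:,4].argmax();p=W[l==i];print("rim",n,len(p),cv2.minAreaRect(p[:,:2].astype(np.float32)*1000))
    m=(abs(zz-.085)<.005)&(x>.53)&(x<.75)&(y>.2)&(y<.4);m=m.astype(np.uint8)
    k,l,s,_=cv2.connectedComponentsWithStats(m);i=1+s[1:,4].argmax();p=W[l==i];print("floor",n,len(p),p[:,2].mean(),cv2.minAreaRect(p[:,:2].astype(np.float32)*1000),p.min(0),p.max(0))
    m=(zz>.365)&(zz<.42)&(x>.5)&(x<.8)&(y>.2)&(y<.42);p=W[m];print("lid edge",len(p),p.mean(0).round(3),p.min(0).round(3),p.max(0).round(3))
    # front face of the cleaner, plane fit
    m=(zz>.05)&(zz<.16)&(x>.5)&(x<.57)&(y>.24)&(y<.38);p=W[m]
    if len(p)>20: print("front",len(p),np.polyfit(p[:,1],p[:,0],1), p.mean(0))
```

```text
grip 88 [ 0.637  -0.0104  0.078 ] [ 0.6377 -0.0103  0.0783] axis [ 0.997 -0.078  0.007] 0.05 mid [ 0.6368 -0.0104  0.078 ] zmax 0.085
grip 70 [ 0.6381 -0.0053  0.0822] [ 0.6382 -0.0064  0.0821] axis [-0.997  0.074 -0.001] 0.047 mid [ 0.6372 -0.0053  0.0822] zmax 0.088
wall s 718 ((631.462158203125, -86.45287322998047), (51.74259948730469, 121.7274169921875), 86.49134063720703) 0.08915257412933053
rim s 825 ((647.820068359375, 314.7599792480469), (166.47837829589844, 220.95556640625), 86.88494110107422)
floor s 192 0.08497689372782229 ((642.477783203125, 235.2200927734375), (11.6666841506958, 214.73110961914062), 87.63142395019531) [0.53530797 0.22524071 0.08003872] [0.74997885 0.24482273 0.08995834]
lid edge 304 [0.655 0.307 0.379] [0.643 0.238 0.365] [0.666 0.394 0.389]
front 371 [0.08620944 0.5282932 ] [0.55436586 0.30243393 0.117247  ]
wall t 578 ((633.27392578125, -86.07967376708984), (53.071937561035156, 120.9015884399414), 86.04751586914062) 0.09230026631649647
rim t 1275 ((646.6090087890625, 317.6465148925781), (162.01820373535156, 214.90191650390625), 87.21044158935547)
floor t 1219 0.08576018792162649 ((637.763916015625, 330.8073425292969), (97.06800842285156, 134.8046417236328), 87.35997772216797) [0.56898402 0.28047197 0.0800254 ] [0.70590461 0.38115091 0.08998927]
lid edge 370 [0.655 0.315 0.385] [0.645 0.242 0.365] [0.666 0.393 0.394]
front 333 [-0.073735    0.56341507] [0.54191211 0.29162488 0.10233912]
```

Measured, and they agree with the given sizes:
- **Grip:** about (0.637, -0.009, 0.077), yaw -4.3°.
- **Tank centre:** about (0.630, 0.317), yaw -2.8°.
- **Lid edge:** about x 0.645, z 0.385.

I'll raise the tool, then cross over.

Call:
drive_tool(motion="0 0 -2 0;0 0 -4 0;0 0 -6 0;0 0 -8 0;0 0 -9 0", grip=40)

```text
time: 0.6
tool_pos: [0.1967, 0.5936, 0.4612]
orientation: [179.7, -0.0, 161.7]
wrist_force: [0.2, 0.3, 0.1]
gripper_width: 0.04
```

Call:
drive_tool(motion="-1.6 -1.1 0 -0.5;-3.2 -2.2 0 -1;-4.8 -3.3 0 -1.5;-6.4 -4.4 0 -2;-8 -5.5 0 -2.3")

```text
time: 1.1
tool_pos: [0.3439, 0.398, 0.456]
orientation: [-180.0, -0.0, 175.6]
wrist_force: [1.2, -0.1, 0.3]
gripper_width: 0.0401
```

Call:
drive_tool(motion="-1.2 -1.5 0 0;-2.4 -3 0 0;-3.6 -4.6 0 0;-4.8 -6.1 0 0;-6.1 -7.7 0 0")

```text
time: 1.6
tool_pos: [0.4796, 0.1955, 0.4562]
orientation: [180.0, -0.0, 175.5]
wrist_force: [1.3, 0.3, 0.5]
gripper_width: 0.0399
```

Call:
drive_tool(motion="-1.2 -1.5 0 0;-2.4 -3 0 0;-3.6 -4.6 0 0;-4.8 -6.1 0 0;-6.1 -7.7 0 0")

```text
time: 2.1
tool_pos: [0.6157, -0.0068, 0.4561]
orientation: [180.0, -0.0, 175.5]
wrist_force: [0.3, 0.4, -0.4]
gripper_width: 0.0398
```

Run:
```python
from h import *
s=read_state(); print({k:np.round(v,3).tolist() for k,v in s.items()})
```

```text
{'time': 2.1, 'q': [-22.178, 18.173, 26.578, 71.98, -8.04, 91.66, 88.537], 'joint_velocities': [44.635, 34.905, 14.166, -40.993, -18.603, 10.61, 52.961], 'effort': [-2.879, -57.848, 5.513, -29.225, 0.835, -0.139, -1.501], 'tool_pos': [0.616, -0.007, 0.456], 'orientation': [179.985, -0.017, 175.523], 'wrist_force': [0.283, 0.45, -0.357], 'moment': [0.066, 0.004, 0.019], 'gripper_width': 0.04}
```

Call:
drive_tool(motion="-1 0 -1 0;-2 0 -2 0;-3 0 -3 0;-4 0 -4 0;-5 0 -5 0")

```text
time: 2.6
tool_pos: [0.7192, -0.0095, 0.5449]
orientation: [179.3, 3.2, 176.0]
wrist_force: [0.5, -0.2, -0.7]
gripper_width: 0.0401
```

Call:
drive_tool(motion="-1 0 -1 0;-2 0 -2 0;-3 0 -3 0;-4 0 -4 0;-5 0 -5 0")

```text
time: 3.1
tool_pos: [0.7457, -0.0637, 0.7108]
orientation: [171.3, 21.7, 165.8]
wrist_force: [-2.6, -3.9, 2.7]
gripper_width: 0.0398
```

Run:
```python
from h import *
s=read_state(); print({k:np.round(v,3).tolist() for k,v in s.items()})
```

```text
{'time': 3.1, 'q': [-6.347, 29.948, 34.507, 24.234, -28.898, 106.163, 84.716], 'joint_velocities': [25.49, 14.086, -164.157, -2.734, 141.209, 0.512, -15.12], 'effort': [-15.815, -32.063, 14.861, -19.501, -14.933, -2.711, 0.19], 'tool_pos': [0.746, -0.064, 0.711], 'orientation': [171.326, 21.668, 165.759], 'wrist_force': [-2.586, -3.896, 2.674], 'moment': [-0.308, 0.575, -0.145], 'gripper_width': 0.04}
```

Out-of-reach targets do tilt the tool, but q3 swung close to its speed limit. I'll hold and see whether the tilt stays in the commanded pose.

Call:
drive_tool(motion="0 0 0 0;0 0 0 0")

```text
time: 3.3
tool_pos: [0.7544, -0.0443, 0.6865]
orientation: [171.2, 19.4, 167.9]
wrist_force: [0.4, 0.4, 0.0]
gripper_width: 0.0402
```

Run:
```python
from h import *
s=read_state(); print({k:np.round(v,3).tolist() for k,v in s.items() if k in('q','joint_velocities','tool_pos','orientation')})
print(Ro.from_euler('xyz',s['orientation'],degrees=True).as_matrix().round(3))
```

```text
{'q': [-6.65, 30.968, 31.084, 25.114, -27.252, 106.137, 84.869], 'joint_velocities': [-0.828, 0.035, 0.561, -0.05, -0.379, 0.138, 0.097], 'tool_pos': [0.754, -0.044, 0.687], 'orientation': [171.25, 19.409, 167.887]}
[[-0.922  0.158  0.353]
 [ 0.198  0.977  0.08 ]
 [-0.332  0.143 -0.932]]
```

Call:
drive_tool(motion="1 0 1 0;2 0 2 0;2 0 3 0;2 0 4 0;2 0 4 0")

```text
time: 3.8
tool_pos: [0.7432, -0.0243, 0.5734]
orientation: [171.3, 19.1, 168.0]
wrist_force: [-0.2, 1.2, -1.4]
gripper_width: 0.0397
```

Run:
```python
from h import *
s=read_state(); print({k:np.round(v,3).tolist() for k,v in s.items() if k in('q','joint_velocities','tool_pos','orientation')})
```

```text
{'q': [-18.723, 21.289, 32.591, 56.693, -19.404, 85.324, 87.806], 'joint_velocities': [1.189, -0.665, 0.586, -5.926, 0.081, 3.33, -0.491], 'tool_pos': [0.743, -0.024, 0.573], 'orientation': [171.31, 19.148, 168.002]}
```

The tilt persists, so the lean can be built up in steps. I'll move to the right (y≈-0.3) so the next lean increment brings the tool axis back into the tube's plane.

Call:
drive_tool(motion="0.2 -1.2 -0.3 0;0.5 -2.4 -0.6 0;0.7 -3.6 -0.8 0;0.9 -4.8 -1.1 0;1.1 -5.8 -1.3 0")

```text
time: 4.3
tool_pos: [0.6826, -0.1676, 0.5808]
orientation: [171.3, 19.7, 167.8]
wrist_force: [0.1, -0.5, 0.3]
gripper_width: 0.0403
```

Call:
drive_tool(motion="0.2 -1.2 -0.3 0;0.5 -2.4 -0.6 0;0.7 -3.6 -0.8 0;0.9 -4.8 -1.1 0;1.1 -5.8 -1.3 0")

```text
time: 4.8
tool_pos: [0.6227, -0.3063, 0.581]
orientation: [171.3, 19.7, 167.8]
wrist_force: [-0.0, -0.6, 0.3]
gripper_width: 0.0401
```

```bash
cat > st.py <<'E'
from h import *
s=read_state(); print({k:np.round(v,1).tolist() for k,v in s.items() if k in('q','joint_velocities','orientation')},np.round(s['tool_pos'],4),round(s['time'],2))
R=Ro.from_euler('xyz',s['orientation'],degrees=True).as_matrix()
print(R.round(3).tolist()); zz=R[:,2]; print("lean",np.degrees(np.arccos(-zz[2])).round(1),"az",np.degrees(np.arctan2(zz[1],zz[0])).round(1))
E
python3 st.py
```

```text
{'q': [6.1, 18.6, 36.6, 60.0, -27.7, 90.6, 115.5], 'joint_velocities': [25.7, 5.9, 3.0, -5.5, -11.1, 8.3, 24.4], 'orientation': [171.3, 19.7, 167.8]} [ 0.6227 -0.3063  0.581 ] 4.8
[[-0.92, 0.159, 0.357], [0.199, 0.977, 0.077], [-0.337, 0.142, -0.931]]
lean 21.4 az 12.1
```

Call:
drive_tool(motion="-0.9 -0.1 -0.5 0;-1.8 -0.2 -1 0;-2.7 -0.3 -1.4 0;-3.6 -0.4 -1.8 0;-4.2 -0.5 -2.2 0")

```text
time: 5.3
tool_pos: [0.6924, -0.3366, 0.6483]
orientation: [171.7, 19.5, 168.0]
wrist_force: [0.9, -0.6, -1.5]
gripper_width: 0.0401
```

Call:
drive_tool(motion="-0.4 0 -0.3 0;-0.8 -0.1 -0.5 0;-1.2 -0.1 -0.8 0;-1.6 -0.2 -1 0;-2 -0.2 -1.2 0")

```text
time: 5.8
tool_pos: [0.7096, -0.3398, 0.6617]
orientation: [172.1, 21.8, 167.7]
wrist_force: [0.0, 0.0, -0.1]
gripper_width: 0.0402
```

```bash
python3 st.py
```

```text
{'q': [27.6, 35.1, 1.7, 19.3, -15.3, 106.2, 101.3], 'joint_velocities': [-3.5, 4.0, 6.8, -8.6, -5.2, -0.2, -1.7], 'orientation': [172.1, 21.8, 167.7]} [ 0.7096 -0.3398  0.6617] 5.8
[[-0.907, 0.161, 0.389], [0.197, 0.979, 0.056], [-0.371, 0.127, -0.92]]
lean 23.1 az 8.2
```

Call:
drive_tool(motion="-0.3 0.1 -0.7 0;-0.5 0.1 -1.4 0;-0.8 0.2 -2 0;-1.1 0.3 -2.7 0;-1.3 0.4 -3.3 0")

```text
time: 6.3
tool_pos: [0.688, -0.3243, 0.7095]
orientation: [172.4, 25.0, 167.3]
wrist_force: [-0.2, 0.2, -0.2]
gripper_width: 0.0399
```

```bash
python3 st.py
```

```text
{'q': [27.7, 31.4, 0.8, 19.6, -14.9, 106.1, 100.2], 'joint_velocities': [-0.0, -6.4, -2.6, 2.9, 2.0, 0.1, -1.9], 'orientation': [172.4, 25.0, 167.3]} [ 0.688  -0.3243  0.7095] 6.3
[[-0.884, 0.163, 0.439], [0.199, 0.979, 0.037], [-0.423, 0.12, -0.898]]
lean 26.1 az 4.9
```

Call:
drive_tool(motion="-0.4 0.1 -0.9 0;-0.8 0.2 -1.8 0;-1.3 0.4 -2.7 0;-1.7 0.5 -3.6 0;-2.1 0.6 -4.5 0")

```text
time: 6.8
tool_pos: [0.6625, -0.3034, 0.7569]
orientation: [172.7, 28.2, 166.8]
wrist_force: [1.0, 0.5, -0.5]
gripper_width: 0.0403
```

Call:
drive_tool(motion="-0.4 0.1 -0.9 0;-0.8 0.2 -1.8 0;-1.3 0.4 -2.7 0;-1.7 0.5 -3.6 0;-2.1 0.6 -4.5 0")

```text
time: 7.3
tool_pos: [0.6345, -0.2826, 0.8024]
orientation: [172.9, 31.5, 166.4]
wrist_force: [-0.0, 0.1, -0.7]
gripper_width: 0.04
```

```bash
python3 st.py
```

```text
{'q': [27.1, 23.5, -0.3, 20.5, -14.3, 106.1, 97.5], 'joint_velocities': [0.9, -7.1, -5.6, 6.6, 4.0, -0.1, -1.7], 'orientation': [172.9, 31.5, 166.4]} [ 0.6345 -0.2826  0.8024] 7.3
[[-0.829, 0.171, 0.533], [0.201, 0.98, -0.002], [-0.522, 0.106, -0.846]]
lean 32.2 az -0.2
```

Call:
drive_tool(motion="-0.5 0.1 -0.9 0;-1 0.2 -1.7 0;-1.6 0.3 -2.6 0;-2.1 0.4 -3.4 0;-2.6 0.5 -4.2 0")

```text
time: 7.8
tool_pos: [0.6145, -0.2655, 0.841]
orientation: [173.0, 34.8, 165.9]
wrist_force: [0.3, 0.2, 0.5]
gripper_width: 0.0396
```

Call:
drive_tool(motion="-0.5 0.1 -0.9 0;-1 0.2 -1.7 0;-1.6 0.3 -2.6 0;-2.1 0.4 -3.4 0;-2.6 0.5 -4.2 0")

```text
time: 8.3
tool_pos: [0.5907, -0.2483, 0.8788]
orientation: [173.0, 38.1, 165.4]
wrist_force: [-0.4, -0.1, -0.4]
gripper_width: 0.0399
```

Call:
drive_tool(motion="0 0 0 0")

```text
time: 8.4
tool_pos: [0.5904, -0.248, 0.8792]
orientation: [173.0, 38.1, 165.4]
wrist_force: [-0.1, 0.4, 0.6]
gripper_width: 0.0397
```

```bash
python3 st.py
```

```text
{'q': [25.6, 18.0, 1.3, 19.0, -15.3, 106.1, 95.3], 'joint_velocities': [0.1, 1.0, 0.1, 0.4, -0.1, -0.2, 0.3], 'orientation': [173.0, 38.1, 165.4]} [ 0.5904 -0.248   0.8792] 8.4
[[-0.762, 0.177, 0.623], [0.199, 0.979, -0.036], [-0.617, 0.096, -0.781]]
lean 38.6 az -3.3
```

Lean is 38.6° at azimuth -3.3°, which is what the lid and tube need. A spin of -1.5 units makes the jaws level.

Call:
drive_tool(motion="0 0 0 -0.8;0 0 0.3 -1.5;0 0 1 -1.5;0 0 2 -1.5;0 0 3 -1.5")

```text
time: 8.9
tool_pos: [0.6385, -0.2515, 0.8182]
orientation: [-179.9, 38.5, 176.8]
wrist_force: [0.4, -1.4, 0.3]
gripper_width: 0.0403
```

```bash
cat >> st.py <<'E'
import sys
for a in sys.argv[1:]:
    t=np.array(eval(a)); print("to",a,(R.T@(t-s['tool_pos'])/.025).round(2))
E
python3 st.py [.64,-.01,.25] [.649,-.010,.063]
```

```text
{'q': [23.9, 14.8, -0.1, 35.0, -12.6, 93.5, 105.6], 'joint_velocities': [-5.6, -4.8, -2.4, 41.0, 5.9, -35.9, 2.6], 'orientation': [-179.9, 38.5, 176.8]} [ 0.6385 -0.2515  0.8182] 8.9
[[-0.781, 0.057, 0.622], [0.044, 0.998, -0.036], [-0.623, -0.001, -0.782]]
lean 38.5 az -3.3
to [.64,-.01,.25] [14.53  9.67 17.47]
to [.649,-.010,.063] [18.9   9.7  23.55]
```

Call:
drive_tool(motion="1 0.6 1.2 0;2 1.3 2.3 0;3 1.9 3.5 0;3.9 2.6 4.7 0;4.8 3.2 5.8 0")

```text
time: 9.4
tool_pos: [0.6385, -0.1702, 0.6284]
orientation: [-179.9, 38.5, 176.8]
wrist_force: [0.2, 0.5, 0.1]
gripper_width: 0.04
```

Call:
drive_tool(motion="1 0.6 1.2 0;2 1.3 2.3 0;3 1.9 3.5 0;3.9 2.6 4.7 0;4.8 3.2 5.8 0")

```text
time: 9.9
tool_pos: [0.6393, -0.0904, 0.4403]
orientation: [-179.9, 38.5, 176.9]
wrist_force: [0.6, 0.2, -0.2]
gripper_width: 0.04
```

Call:
drive_tool(motion="1 0.6 1.2 0;2 1.3 2.3 0;3 1.9 3.5 0;3.9 2.6 4.7 0;4.5 3 5.4 0")

```text
time: 10.4
tool_pos: [0.6386, -0.015, 0.263]
orientation: [-180.0, 38.3, 176.9]
wrist_force: [1.4, -0.7, -0.1]
gripper_width: 0.0401
```

```bash
python3 st.py [.649,-.010,.063]
python3 - <<'E'
from h import *
a,Wa=cam("scene"); b,Wb=cam("top")
ca=cv2.resize(a[150:290,300:420],None,fx=3.3,fy=3.3); cb=cv2.resize(b[90:200,280:380],None,fx=4.2,fy=4.2)
h=min(len(ca),len(cb)); save("p1.png",np.hstack([ca[:h],cb[:h]]))
E
```

```text
{'q': [5.0, 7.1, -12.0, 120.5, 27.3, 16.4, 56.6], 'joint_velocities': [-32.0, 14.2, 19.4, 16.6, 68.4, -24.8, -78.1], 'orientation': [-180.0, 38.3, 176.9]} [ 0.6386 -0.015   0.263 ] 10.4
[[-0.784, 0.054, 0.619], [0.042, 0.999, -0.034], [-0.62, -0.001, -0.785]]
lean 38.3 az -3.2
to [.649,-.010,.063] [4.64 0.23 6.53]
```

View pics/p1.png

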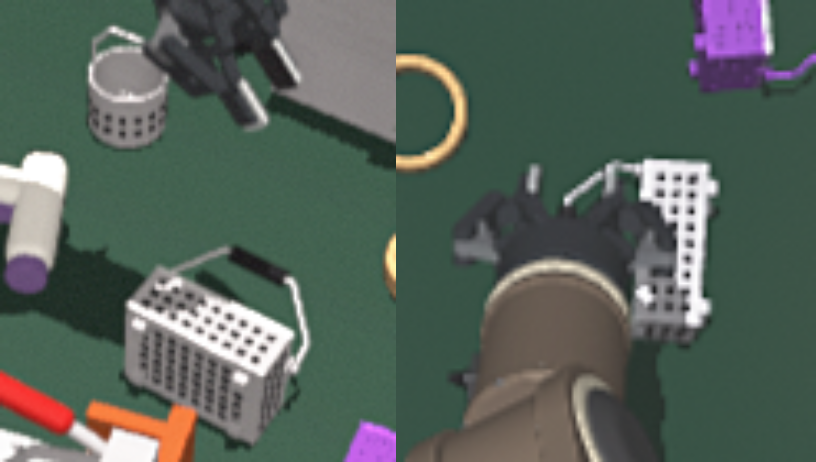

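The view shows the fingers coming in above the grip, near crop-left (245,100), with the basket untouched. q6 is nearing its lower limit, so before descending I'll check reach with a fitted planar model.

```bash
cat > pl.py <<'E'
import numpy as np
from scipy.optimize import fsolve
D=np.array([[23.6,91.5,65,.6246,.230],[18,19,106.1,.6404,.879],[23.5,20.5,106.1,.6946,.8024],[31.4,19.6,106.1,.7606,.7095],[35.1,19.3,106.2,.7868,.6617],[14.8,35,93.5,.6862,.818]])
A=[];b=[]
for q2,q4,q6,r,z in D:
    a1,a2,a3=np.radians([q2,q2+q4,q2+q4+q6])
    A+=[[np.sin(a1),np.sin(a2),np.cos(a2),np.sin(a3),np.cos(a3),0],[np.cos(a1),np.cos(a2),-np.sin(a2),np.cos(a3),-np.sin(a3),1]];b+=[r,z]
x,res,rk,_=np.linalg.lstsq(np.array(A),np.array(b),rcond=None);print(x.round(3),rk,np.abs(np.array(A)@x-b).max().round(4))
def fk(q2,a2,a3):
    a1,a2,a3=np.radians([q2,a2,a3]);return np.array([x[0]*np.sin(a1)+x[1]*np.sin(a2)+x[2]*np.cos(a2)+x[3]*np.sin(a3)+x[4]*np.cos(a3),x[0]*np.cos(a1)+x[1]*np.cos(a2)-x[2]*np.sin(a2)+x[3]*np.cos(a3)-x[4]*np.sin(a3)+x[5]])
if __name__=="__main__":
  for L in(0,20,25,30,34,38):
    for r,z in((.639,.263),(.649,.063),(.70,.36),(.70,.19)):
      s=fsolve(lambda q:fk(q[0],q[1],180-L)-[r,z],[10,120]);print(L,r,z,"q2,q4,q6",s[0].round(1),(s[1]-s[0]).round(1),(180-L-s[1]).round(1),np.abs(fk(*s,180-L)-[r,z]).max().round(4))
E
python3 pl.py
```

```text
[ 0.539  0.468 -0.008  0.353  0.018  0.281] 6 0.0014
0 0.639 0.263 q2,q4,q6 23.6 87.1 69.2 0.0
0 0.649 0.063 q2,q4,q6 35.3 96.3 48.4 0.0
0 0.7 0.36 q2,q4,q6 27.8 68.6 83.6 0.0
0 0.7 0.19 q2,q4,q6 32.6 82.5 64.8 0.0
20 0.639 0.263 q2,q4,q6 12.3 104.9 42.8 0.0
20 0.649 0.063 q2,q4,q6 27.1 114.1 18.8 0.0
20 0.7 0.36 q2,q4,q6 15.0 88.8 56.2 0.0
20 0.7 0.19 q2,q4,q6 22.0 101.7 36.3 0.0
25 0.639 0.263 q2,q4,q6 10.0 109.2 35.8 0.0
25 0.649 0.063 q2,q4,q6 25.9 118.3 10.8 0.0
25 0.7 0.36 q2,q4,q6 12.2 93.6 49.2 0.0
25 0.7 0.19 q2,q4,q6 20.0 106.2 28.8 0.0
30 0.639 0.263 q2,q4,q6 7.9 113.5 28.6 0.0
30 0.649 0.063 q2,q4,q6 25.3 122.3 2.4 0.0
30 0.7 0.36 q2,q4,q6 9.7 98.3 41.9 0.0
30 0.7 0.19 q2,q4,q6 18.3 110.6 21.1 0.0
34 0.639 0.263 q2,q4,q6 6.5 116.9 22.6 0.0
34 0.649 0.063 q2,q4,q6 25.1 125.4 -4.5 0.0
34 0.7 0.36 q2,q4,q6 7.9 102.0 36.1 0.0
34 0.7 0.19 q2,q4,q6 17.3 114.0 14.7 0.0
38 0.639 0.263 q2,q4,q6 5.3 120.2 16.5 0.0
38 0.649 0.063 q2,q4,q6 25.3 128.3 -11.6 0.0
38 0.7 0.36 q2,q4,q6 6.3 105.6 30.1 0.0
38 0.7 0.19 q2,q4,q6 16.5 117.3 8.2 0.0
```

The model (1.4 mm fit) shows a 38° lean isn't reachable at the pick: there q6 limits the lean to about 26°, and 25° still clears the lid by about 35 mm. I'll sidestep to free bench and descend slowly, so the clamp lowers the lean.

Call:
drive_tool(motion="0 0.8 0 0;0 1.6 0 0;0.3 2.4 0.4 0;0.8 2.6 1 0;1.2 2.6 1.5 0")

```text
time: 11.0
tool_pos: [0.6446, 0.049, 0.2202]
orientation: [-179.9, 38.7, 176.9]
wrist_force: [0.8, -0.8, -0.8]
gripper_width: 0.0398
```

Call:
drive_tool(motion="0.3 0 0.4 0;0.6 0 0.8 0;0.9 0 1.2 0;1.2 0 1.6 0;1.5 0 1.9 0")

```text
time: 11.5
tool_pos: [0.6455, 0.0473, 0.1598]
orientation: [-179.9, 38.7, 176.8]
wrist_force: [0.4, -0.1, -0.3]
gripper_width: 0.0401
```

```bash
python3 st.py
```

```text
{'q': [-19.7, 16.9, 6.2, 126.4, 92.6, 9.2, -17.2], 'joint_velocities': [1.8, 10.1, -2.5, 6.1, 99.0, -0.1, -100.9], 'orientation': [-179.9, 38.7, 176.8]} [0.6455 0.0473 0.1598] 11.5
[[-0.779, 0.058, 0.624], [0.044, 0.998, -0.037], [-0.625, -0.001, -0.78]]
lean 38.7 az -3.4
```

Call:
drive_tool(motion="0.2 0 0.3 0;0.4 0 0.6 0;0.6 0 0.9 0;0.8 0 1.1 0;1 0 1.3 0")

```text
time: 12.0
tool_pos: [0.6465, 0.0469, 0.1191]
orientation: [-179.9, 38.7, 176.7]
wrist_force: [-1.0, -0.3, -0.2]
gripper_width: 0.0398
```

Call:
drive_tool(motion="0.2 0 0.3 0;0.4 0 0.6 0;0.6 0 0.9 0;0.8 0 1.1 0;1 0 1.3 0")

```text
time: 12.5
tool_pos: [0.6465, 0.0471, 0.0773]
orientation: [-179.9, 38.7, 176.7]
wrist_force: [-0.4, -0.4, -0.8]
gripper_width: 0.0399
```

```bash
python3 st.py [.645,.05,.1] [.628,-.01,.13]
```

```text
{'q': [-3.5, 27.2, -13.1, 127.8, 126.5, 20.4, -49.2], 'joint_velocities': [8.1, 9.4, -10.8, 2.4, 15.7, 10.7, -14.0], 'orientation': [-179.9, 38.7, 176.7]} [0.6465 0.0471 0.0773] 12.5
[[-0.78, 0.058, 0.624], [0.044, 0.998, -0.037], [-0.625, -0.001, -0.781]]
lean 38.7 az -3.4
to [.645,.05,.1] [-0.51  0.11 -0.75]
to [.628,-.01,.13] [-0.84 -2.33 -2.02]
```

The wrist passed the near-singularity cleanly with the lean intact. Now to a stand-off 70 mm back along the tool axis from the grip.

```bash
python3 st.py [.605,.047,.118] [.605,-.007,.118] [.649,-.010,.063]
```

```text
{'q': [-3.5, 27.2, -13.1, 127.8, 126.5, 20.4, -49.2], 'joint_velocities': [8.1, 9.4, -10.8, 2.4, 15.7, 10.7, -14.0], 'orientation': [-179.9, 38.7, 176.7]} [0.6465 0.0471 0.0773] 12.5
[[-0.78, 0.058, 0.624], [0.044, 0.998, -0.037], [-0.625, -0.001, -0.781]]
lean 38.7 az -3.4
to [.605,.047,.118] [ 0.28 -0.1  -2.31]
to [.605,-.007,.118] [ 0.18 -2.26 -2.23]
to [.649,-.010,.063] [ 0.18 -2.27  0.59]
```

Call:
drive_tool(motion="0.1 0 -1.2 0;0.2 0 -2.3 0;0.2 -0.8 -2.3 0;0.2 -1.6 -2.3 0;0.2 -2.3 -2.3 0")

```text
time: 13.0
tool_pos: [0.603, -0.0078, 0.1195]
orientation: [-179.9, 38.7, 176.9]
wrist_force: [1.0, -0.5, 0.3]
gripper_width: 0.0401
```

Call:
drive_tool(motion="0 0 0 0;0 0 0 0")

```text
time: 13.2
tool_pos: [0.6029, -0.0075, 0.1189]
orientation: [-179.9, 38.6, 176.7]
wrist_force: [-0.1, -0.2, 0.8]
gripper_width: 0.0398
```

```bash
python3 st.py [.649,-.010,.063]
python3 - <<'E'
from h import *
a,Wa=cam("scene"); b,Wb=cam("top")
ca=cv2.resize(a[190:290,320:420],None,fx=4.5,fy=4.5); cb=cv2.resize(b[100:190,290:370],None,fx=5,fy=5)
h=min(len(ca),len(cb)); save("p2.png",np.hstack([ca[:h],cb[:h]])[:,:800])
I,W=a,Wa
m=np.zeros(I.shape[:2],bool);m[222:240,366:392]=1
m&=(I.max(-1)<75)&(W[...,2]>.055)&(W[...,2]<.09)&(W[...,1]<.01)&(W[...,1]>-.03)
p=W[m];print(len(p),p.mean(0))
E
```

```text
{'q': [2.8, 18.8, -12.5, 132.8, 130.7, 14.3, -48.8], 'joint_velocities': [-1.4, 0.3, -0.3, -0.2, -0.1, -0.2, -0.1], 'orientation': [-179.9, 38.6, 176.7]} [ 0.6029 -0.0075  0.1189] 13.2
[[-0.78, 0.058, 0.623], [0.044, 0.998, -0.037], [-0.624, -0.001, -0.782]]
lean 38.6 az -3.4
to [.649,-.010,.063] [-0.05  0.01  2.9 ]
88 [ 0.63722882 -0.01061045  0.07837102]
```

View pics/p2.png

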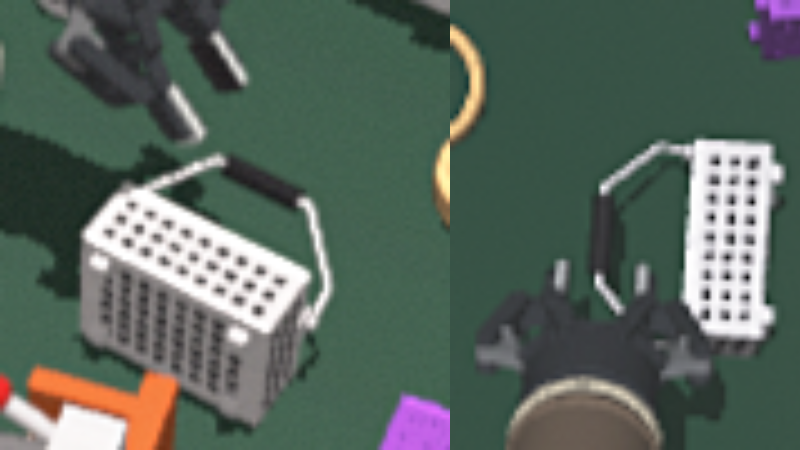

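The picture shows the fingertips straddling the grip line: tips at crop (562,275) and (642,275), grip at (600,235). The knuckles stay above the 92 mm wall. Advancing and closing.

Call:
drive_tool(motion="0 0 0.7 0;0 0 1.4 0;0 0 2.1 0;0 0 2.8 0;0 0 2.9 0")

```text
time: 13.8
tool_pos: [0.6481, -0.0085, 0.0602]
orientation: [-180.0, 38.5, 176.9]
wrist_force: [-0.4, 0.8, -0.2]
gripper_width: 0.0401
```

Call:
drive_tool(motion="0 0 0 0;0 0 0 0;0 0 0 0;0 0 0 0;0 0 0 0", grip=5)

```text
time: 14.3
tool_pos: [0.6476, -0.0089, 0.0623]
orientation: [-180.0, 38.6, 176.9]
wrist_force: [-1.7, 3.1, 1.3]
gripper_width: 0.0121
```

```bash
python3 st.py [.649,-.010,.063] [.649,-.05,.163]
```

```text
{'q': [7.4, 29.3, -17.2, 128.2, 138.3, 20.2, -53.4], 'joint_velocities': [0.1, 0.4, -0.0, -0.1, 0.1, 0.1, 0.0], 'orientation': [-180.0, 38.6, 176.9]} [ 0.6476 -0.0089  0.0623] 14.3
[[-0.781, 0.055, 0.622], [0.043, 0.998, -0.035], [-0.623, -0.001, -0.782]]
lean 38.6 az -3.2
to [.649,-.010,.063] [-0.06 -0.04  0.02]
to [.649,-.05,.163] [-2.63 -1.64 -3.06]
```

Held (12 mm on the 14 mm tube). Lifting slowly while drifting towards the basket.

Call:
drive_tool(motion="-0.3 -0.2 -0.3 0;-0.6 -0.4 -0.6 0;-0.8 -0.6 -1 0;-1.1 -0.8 -1.3 0;-1.3 -1 -1.6 0")

```text
time: 14.8
tool_pos: [0.6464, -0.0357, 0.1139]
orientation: [-179.9, 38.5, 176.8]
wrist_force: [0.6, -1.4, -5.5]
gripper_width: 0.0123
```

Call:
drive_tool(motion="-0.3 -0.1 -0.3 0;-0.6 -0.2 -0.6 0;-0.8 -0.4 -1 0;-1.1 -0.5 -1.3 0;-1.3 -0.6 -1.6 0")

```text
time: 15.3
tool_pos: [0.6456, -0.0496, 0.1644]
orientation: [-179.9, 38.5, 176.8]
wrist_force: [-0.2, -0.6, -4.7]
gripper_width: 0.0122
```

Call:
drive_tool(motion="-0.3 0 -0.3 0;-0.6 0 -0.6 0;-0.8 0 -1 0;-1.1 0 -1.3 0;-1.4 0 -1.7 0")

```text
time: 15.8
tool_pos: [0.6462, -0.0496, 0.2191]
orientation: [-179.9, 38.4, 176.8]
wrist_force: [0.6, -0.1, -4.7]
gripper_width: 0.012
```

Call:
drive_tool(motion="-0.3 0 -0.4 0;-0.7 0 -0.9 0;-1 0 -1.3 0;-1.4 0 -1.7 0;-1.7 0 -2.1 0")

```text
time: 16.3
tool_pos: [0.6468, -0.05, 0.2869]
orientation: [-179.8, 38.4, 176.8]
wrist_force: [-0.2, 0.3, -4.8]
gripper_width: 0.0122
```

```bash
python3 st.py
python3 - <<'E'
from h import *
print(read_state()['wrist_force'])
a,Wa=cam("scene"); b,Wb=cam("top"); np.savez("v2.npz",a=a,Wa=Wa,b=b,Wb=Wb)
ca=cv2.resize(a[140:300,310:420],None,fx=3.5,fy=3.5); cb=cv2.resize(b[90:190,285:385],None,fx=4.1,fy=4.1)
h=min(len(ca),len(cb)); save("p3.png",np.hstack([ca[:h],cb[:h]])[:,:800])
E
```

```text
{'q': [39.0, 9.9, -44.4, 116.1, 31.2, 20.8, 58.5], 'joint_velocities': [20.5, -7.5, -19.3, -9.3, -31.0, 13.7, 31.0], 'orientation': [-179.8, 38.4, 176.8]} [ 0.6468 -0.05    0.2869] 16.3
[[-0.782, 0.057, 0.621], [0.044, 0.998, -0.037], [-0.622, -0.002, -0.783]]
lean 38.4 az -3.4
[-0.16103505  0.25075349 -4.81375737]
```

View pics/p3.png

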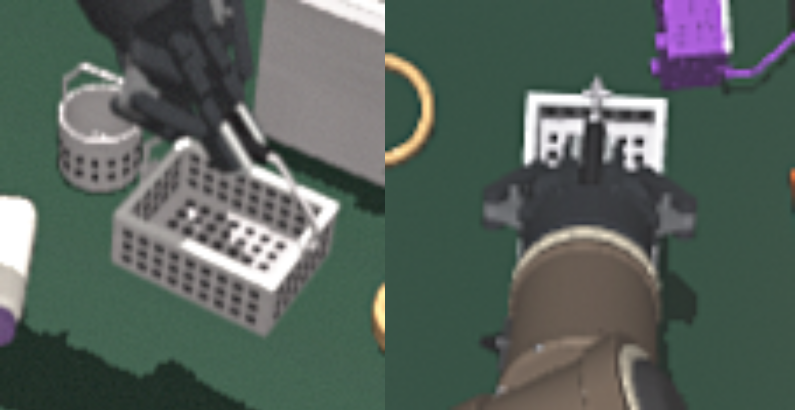

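The basket hangs level and upright in the fingers, the load is 4.8 N (about 0.48 kg), and nothing else has moved. I'll raise and back off a little, then carry left to in front of the cleaner.

```bash
python3 st.py [.60,-.05,.325] [.60,.316,.325]
python3 - <<'E'
from h import *
z=np.load("v2.npz");s=read_state()
for I,W in((z["a"],z["Wa"]),(z["b"],z["Wb"])):
    x,y,q=[W[...,i] for i in range(3)]
    m=(q>.225)&(q<.245)&(x>.55)&(x<.72)&(y>-.12)&(y<.03)&(I.min(-1)>120)
    p=W[m];print(len(p),cv2.minAreaRect(p[:,:2].astype(np.float32)*1000), p[:,2].mean()); A=np.c_[p[:,:2],np.ones(len(p))];print("slope",np.linalg.lstsq(A,p[:,2],rcond=None)[0].round(3))
E
```

```text
{'q': [39.0, 9.9, -44.3, 116.0, 31.3, 20.8, 58.4], 'joint_velocities': [-1.6, 1.0, 1.9, 1.7, 3.6, -1.5, -3.7], 'orientation': [-179.8, 38.6, 176.8]} [ 0.6478 -0.0499  0.2884] 16.4
[[-0.78, 0.057, 0.623], [0.043, 0.998, -0.037], [-0.624, -0.002, -0.781]]
lean 38.6 az -3.4
to [.60,-.05,.325] [ 0.58 -0.12 -2.34]
to [.60,.316,.325] [ 1.21 14.5  -2.88]
506 ((637.10791015625, -52.72999572753906), (97.01810455322266, 131.2733612060547), 86.66360473632812) 0.23458301513927904
slope [-0.009 -0.02   0.239]
146 ((642.8818969726562, -49.68926239013672), (92.88639831542969, 113.05494689941406), 86.00789642333984) 0.23997481483144917
slope [-0.008 -0.03   0.244]
```

Call:
drive_tool(motion="0.1 0 -0.5 0;0.3 0 -1 0;0.4 0.2 -1.5 0;0.6 0.6 -2 0;0.7 1.2 -2.4 0")

```text
time: 16.9
tool_pos: [0.5968, -0.0174, 0.3217]
orientation: [-179.9, 38.4, 176.7]
wrist_force: [1.2, -0.5, -4.8]
gripper_width: 0.0125
```

Call:
drive_tool(motion="0 0.8 0 0;0 1.7 0 0;0 2.6 0 0;0.1 3.5 -0.1 0;0.2 4.4 -0.2 0")

```text
time: 17.4
tool_pos: [0.5972, 0.0951, 0.3233]
orientation: [-179.9, 38.6, 176.8]
wrist_force: [0.5, 0.4, -5.0]
gripper_width: 0.0126
```

Call:
drive_tool(motion="0 0.9 0 0;0 1.8 0 0;0.1 2.7 -0.1 0;0.1 3.6 -0.1 0;0.2 4.5 -0.2 0")

```text
time: 17.9
tool_pos: [0.5969, 0.2078, 0.324]
orientation: [-180.0, 38.6, 176.8]
wrist_force: [-0.5, 0.2, -5.3]
gripper_width: 0.0122
```

Call:
drive_tool(motion="0 0.9 0 0;0.1 1.8 -0.1 0;0.1 2.7 -0.1 0;0.2 3.4 -0.1 0;0.2 3.9 -0.2 0")

```text
time: 18.4
tool_pos: [0.5947, 0.3065, 0.324]
orientation: [180.0, 38.5, 176.9]
wrist_force: [0.4, 1.2, -4.4]
gripper_width: 0.012
```

```bash
python3 st.py [.60,.316,.325] [.632,.316,.31]
```

```text
{'q': [1.9, 18.5, -57.9, 105.4, 60.2, 55.8, 3.0], 'joint_velocities': [-16.3, 7.5, 0.8, -10.5, 3.7, 14.7, -7.2], 'orientation': [180.0, 38.5, 176.9]} [0.5947 0.3065 0.324 ] 18.4
[[-0.781, 0.055, 0.622], [0.043, 0.999, -0.034], [-0.623, 0.0, -0.783]]
lean 38.5 az -3.1
to [.60,.316,.325] [-0.18  0.39  0.09]
to [.632,.316,.31] [-0.8   0.46  1.35]
```

Call:
drive_tool(motion="-0.1 0.2 0 0;-0.2 0.4 0.2 0;-0.4 0.4 0.6 0;-0.6 0.4 1 0;-0.8 0.4 1.3 0")

```text
time: 18.9
tool_pos: [0.6335, 0.3103, 0.3109]
orientation: [-179.8, 38.5, 176.7]
wrist_force: [0.3, -0.6, -3.9]
gripper_width: 0.0125
```

Call:
drive_tool(motion="0 0 0 0;0 0 0 0;0 0 0 0")

```text
time: 19.2
tool_pos: [0.6318, 0.3122, 0.3123]
orientation: [-179.9, 38.6, 176.8]
wrist_force: [0.0, 0.4, -4.4]
gripper_width: 0.0125
```

```bash
python3 st.py
python3 - <<'E'
from h import *
a,Wa=cam("scene"); b,Wb=cam("top"); np.savez("v3.npz",a=a,Wa=Wa,b=b,Wb=Wb)
ca=cv2.resize(a[30:230,300:500],None,fx=2.2,fy=2.2); cb=cv2.resize(b[80:200,140:260],None,fx=3.0,fy=3.0)
h=min(len(ca),len(cb)); save("p4.png",np.hstack([ca[:h],cb[:h]])[:,:800])
s=read_state()
for I,W in((a,Wa),(b,Wb)):
    x,y,q=[W[...,i] for i in range(3)]
    m=(q>.235)&(q<.27)&(x>.52)&(x<.71)&(y>.25)&(y<.385)&(I.min(-1)>110)
    p=W[m];print(len(p))
    if len(p)>30: print(cv2.minAreaRect(p[:,:2].astype(np.float32)*1000), p[:,2].mean()); A=np.c_[p[:,:2],np.ones(len(p))];print("slope",np.linalg.lstsq(A,p[:,2],rcond=None)[0].round(3))
E
```

```text
{'q': [0.3, 22.7, -55.9, 102.2, 63.4, 56.3, 3.1], 'joint_velocities': [-0.2, -0.4, -0.2, -0.0, 0.1, -0.0, 0.0], 'orientation': [-179.9, 38.6, 176.8]} [0.6318 0.3122 0.3123] 19.2
[[-0.781, 0.056, 0.622], [0.043, 0.998, -0.036], [-0.623, -0.001, -0.782]]
lean 38.6 az -3.3
525
((632.2137451171875, 307.3800964355469), (112.09432983398438, 155.8572998046875), 89.27072143554688) 0.25488713777201555
slope [0.038 0.013 0.228]
240
((635.9898681640625, 313.8460998535156), (93.62509155273438, 149.91810607910156), 86.65837097167969) 0.26269971862121333
slope [-0.023  0.01   0.274]
```

View pics/p4.png

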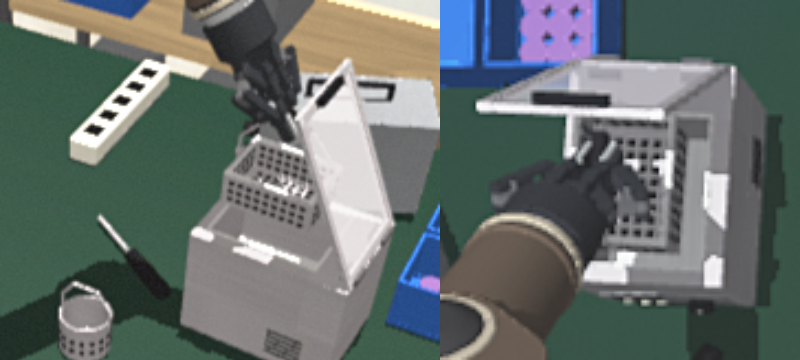

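The picture shows the basket level over the tank opening, under the lid with clear gaps (basket at crop (270,185), lid edge at (340,70)). I'll lower in slow steps with +8 mm x and +4 mm y corrections.

Call:
drive_tool(motion="0.2 0.1 0.3 0;0.5 0.1 0.7 0;0.7 0.2 1 0;0.9 0.2 1.3 0;1.2 0.2 1.7 0")

```text
time: 19.8
tool_pos: [0.6354, 0.3172, 0.2594]
orientation: [-179.9, 38.6, 176.8]
wrist_force: [1.4, -0.1, -4.2]
gripper_width: 0.0122
```

Call:
drive_tool(motion="0.2 0 0.3 0;0.5 0 0.7 0;0.7 0 1 0;0.9 0 1.3 0;1 0 1.5 0")

```text
time: 20.3
tool_pos: [0.639, 0.3165, 0.2142]
orientation: [-179.9, 38.5, 176.8]
wrist_force: [1.0, -0.3, -4.9]
gripper_width: 0.0123
```

```bash
python3 st.py [.6395,.3165,.191]
python3 - <<'E'
from h import *
print(read_state()['wrist_force'])
a,Wa=cam("scene"); b,Wb=cam("top")
ca=cv2.resize(a[90:210,370:490],None,fx=3.3,fy=3.3); cb=cv2.resize(b[80:200,140:260],None,fx=3.3,fy=3.3)
h=min(len(ca),len(cb)); save("p5.png",np.hstack([ca[:h],cb[:h]])[:,:800])
E
```

```text
{'q': [-4.7, 29.6, -50.8, 107.4, 75.1, 52.8, -9.8], 'joint_velocities': [-1.9, 4.1, 2.9, 1.2, 6.6, -1.7, -5.9], 'orientation': [-179.9, 38.5, 176.8]} [0.639  0.3165 0.2142] 20.3
[[-0.781, 0.056, 0.622], [0.043, 0.998, -0.036], [-0.623, -0.001, -0.782]]
lean 38.5 az -3.3
to [.6395,.3165,.191] [0.56 0.   0.74]
[ 1.03857103 -0.34814394 -4.88439948]
```

View pics/p5.png

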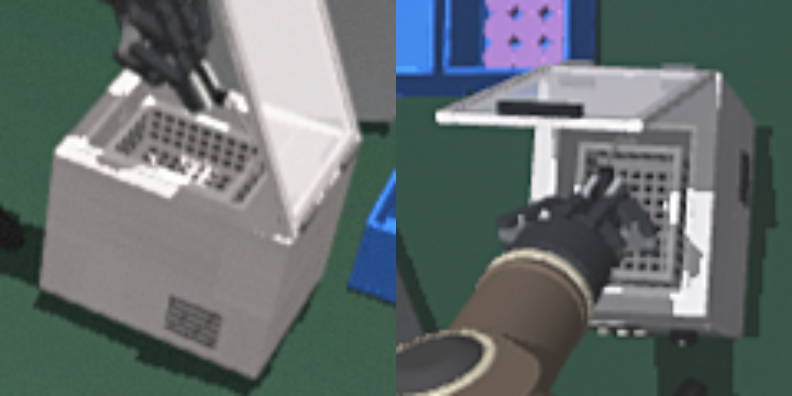

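The basket is inside the well, clear of all the walls, and the full weight is still on the wrist. Final gentle steps until the load comes off.

Call:
drive_tool(motion="0.1 0 0.1 0;0.2 0 0.2 0;0.3 0 0.3 0;0.3 0 0.4 0;0.4 0 0.5 0")

```text
time: 20.9
tool_pos: [0.6395, 0.3165, 0.1994]
orientation: [-179.9, 38.6, 176.8]
wrist_force: [0.4, 0.7, -4.0]
gripper_width: 0.0124
```

Call:
drive_tool(motion="0 0 0.1 0;0.1 0 0.1 0;0.1 0 0.2 0;0.1 0 0.2 0;0.1 0 0.2 0")

```text
time: 21.4
tool_pos: [0.6403, 0.3165, 0.1938]
orientation: [-179.9, 38.6, 176.8]
wrist_force: [-0.4, -0.0, -5.4]
gripper_width: 0.012
```

Call:
drive_tool(motion="0 0 0.1 0;0.1 0 0.1 0;0.1 0 0.1 0;0.1 0 0.1 0")

```text
time: 21.8
tool_pos: [0.6397, 0.3166, 0.1902]
orientation: [-179.9, 38.5, 176.8]
wrist_force: [0.5, -0.0, -4.4]
gripper_width: 0.0121
```

Call:
drive_tool(motion="0.1 0 0.1 0;0.1 0 0.1 0;0.1 0 0.1 0;0.1 0 0.1 0")

```text
time: 22.2
tool_pos: [0.6401, 0.3173, 0.1883]
orientation: [180.0, 38.7, 176.8]
wrist_force: [-0.2, -0.0, 5.4]
gripper_width: 0.012
```

The wrist load has changed sign (-4.7 to +5.4 N), so about 10 N bears on the floor. Hold briefly, then open to 40 mm and retreat along the tool axis.

Call:
drive_tool(motion="0 0 0 0;0 0 0 0;0 0 0 0")

```text
time: 22.5
tool_pos: [0.6401, 0.3173, 0.1883]
orientation: [180.0, 38.7, 176.8]
wrist_force: [-0.7, 2.1, 5.8]
gripper_width: 0.0122
```

Call:
drive_tool(motion="0 0 0 0;0 0 0 0;0 0 0 0;0 0 0 0;0 0 0 0", grip=40)

```text
time: 23.0
tool_pos: [0.6394, 0.3164, 0.1865]
orientation: [-179.9, 38.5, 176.8]
wrist_force: [-0.1, 0.3, 0.8]
gripper_width: 0.04
```

Call:
drive_tool(motion="0 0 -0.3 0;0 0 -0.8 0;0 0 -1.5 0;0 0 -2.2 0;0 0 -3 0")

```text
time: 23.5
tool_pos: [0.5917, 0.3195, 0.2467]
orientation: [-179.9, 38.6, 176.8]
wrist_force: [0.3, -0.2, 0.6]
gripper_width: 0.0402
```

Call:
drive_tool(motion="0 0 -0.8 0;0 0 -1.8 0;0 0 -2.8 0;0 0 -3.8 0;0 0 -4.5 0")

```text
time: 24.0
tool_pos: [0.5209, 0.3244, 0.3358]
orientation: [-180.0, 38.7, 176.9]
wrist_force: [0.7, -0.5, -0.5]
gripper_width: 0.0401
```

Call:
drive_tool(motion="0 0 0 0;0 0 0 0;0 0 0 0")

```text
time: 24.3
tool_pos: [0.5231, 0.3225, 0.3326]
orientation: [-179.9, 38.5, 176.8]
wrist_force: [-0.1, -0.0, -0.2]
gripper_width: 0.04
```

```bash
python3 st.py
python3 - <<'E'
from h import *
print(read_state()['wrist_force'])
z=np.load("v0.npz")
a,Wa=cam("scene"); b,Wb=cam("top"); np.savez("v5.npz",a=a,Wa=Wa,b=b,Wb=Wb)
save("p6.png",np.hstack([cv2.resize(a,(480,300)),cv2.resize(b[80:200,140:260],(300,300))]))
x,y,q=[Wb[...,i] for i in range(3)]
m=(q>.125)&(q<.15)&(x>.55)&(x<.70)&(y>.255)&(y<.38)
p=Wb[m];print(len(p),cv2.minAreaRect(p[:,:2].astype(np.float32)*1000),p[:,2].mean());A=np.c_[p[:,:2],np.ones(len(p))];print("slope",np.linalg.lstsq(A,p[:,2],rcond=None)[0].round(3))
for W in(Wa,Wb):
    x,y,q=[W[...,i] for i in range(3)];m=(q>.365)&(q<.42)&(x>.63)&(x<.8)&(y>.2)&(y<.42);print("lid edge",W[m].max(0).round(3),W[m].min(0).round(3))
E
```

```text
{'q': [-0.3, 13.1, -60.7, 109.3, 56.2, 57.7, -0.9], 'joint_velocities': [-0.1, 0.8, 0.3, -0.1, -0.1, -0.0, 0.1], 'orientation': [-179.9, 38.5, 176.8]} [0.5231 0.3225 0.3326] 24.3
[[-0.781, 0.057, 0.622], [0.044, 0.998, -0.037], [-0.623, -0.002, -0.782]]
lean 38.5 az -3.4
[-0.10233516 -0.04114453 -0.18009546]
461 ((631.286865234375, 325.56707763671875), (109.1909408569336, 130.17295837402344), 86.84728240966797) 0.13872178732495075
slope [ 0.008 -0.009  0.137]
lid edge [0.665 0.396 0.389] [0.642 0.238 0.365]
lid edge [0.669 0.392 0.393] [0.645 0.241 0.365]
```

View pics/p6.png

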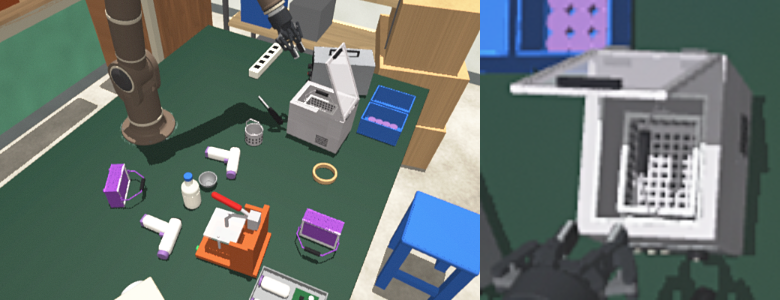

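The basket stands level in the tank (mouth at z 0.139, so the feet are on the 0.085 floor), the lid hasn't moved, the bystanders are in place and the arm is clear. Handing in.

```bash
python3 -c "
from rig import *
print(finish_job())"
```

```text
the job is handed in; nothing more can be done
None
```

The steel basket is standing on the tank floor with the lid still open, and I handed the job in at about 24 s of the 64 s. The hand-in reports no verdict.

**How it was done:**
- The moves only shift the tool and turn it about its own axis, so I leaned the gripper back 38.6° by driving the wrist against its joint limit, high up and away from the bench things. One joint reached 164°/s there, close to its 172°/s limit, but did not pass it.
- I gripped the black tube at its middle and lifted. The basket swung upright, with about 4.8 N on the wrist.
- I carried it in under the lid and lowered it until about 10 N bore on the floor. I held it there about 0.3 s, then opened the fingers and backed out along the tool axis.

**Last checks:**
- **Level:** the mouth is at z ≈ 0.139 m, which puts the feet on the 0.085 m floor. It slopes by less than 0.6°.
- **Position:** at release the basket's centre was about (0.628, 0.316), worked out from the grip. The tank centre is about (0.630, 0.317).
- **Lid and bystanders:** the lid edge is where it started, and nothing else looks moved in the picture.
- **Robot:** the wrist force is about 0 and the gripper is well clear.

**One disagreement:** the final top-view box fit put the centre near y 0.326. It measured 130 × 109 mm instead of 120 × 92 mm, so it had picked up tank-wall points; I relied on the grip position. Either value is within the 22 mm allowed.

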